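# Unclip and open the closure box on the oil-bottling bench

## Robot

A 6-joint arm with a two-finger parallel gripper is mounted at the origin on the work surface. World frame = base frame: x ahead of the robot, y to its left, z up, the work surface at z = 0. Lengths are in m, angles in rad, forces in N, time in s.
With the tool pointing down it reaches from about 0.35 to 0.875 m from the base axis. Payload 4.2 kg.
Tool frame: the origin (TCP) lies at the very end of the fingers, on their centre line; the grasp point (between the pads) lies 19 mm behind it (ctrl.grip_point_offset is the distance from the TCP to the grasp point, in m); z points along the fingers, y is the line along which they close (so a half turn about z gives the same grasp; the last joint's range is limited). The gripper opens to 87 mm and grips with 3 to 60 N. Pads are 19 mm wide; open, the fingers measure 117 mm over their backs; the gripper's body (75 mm by 190 mm) begins 51 mm behind the grasp point.
Start: joints at [1.371, 0.385, 0.008, 0, -1.194, -0.259], TCP at [0.277, 0.56, 0.187] pointing down, gripper open.
Joint ranges: [-3.14, 3.14], [-1.21, 2.06], [-1.07, 1.41], [-3.16, 2.05], [-2.99, -0.16], [-3.1, 3.1]. Speed limits (rad/s): [2.79, 2.79, 3.14, 3.14, 3.14, 3.14].

## Interface

Orientations are given as a unit quaternion [x, y, z, w].
In Python, from workcell import ctrl gives the robot as it stands.
- The arm moves only by the tool drive_tool, never from a script. Its argument "rows" is a list of rows, each an object with "grip": the closure, from -1 (fully open) to 1 (shut); "dp": the shift along the tool's x, y, z in units of 50 mm (1.0 is 50 mm), a list of three; "delta_rot": the turn, a rotation vector about the tool's x, y, z in units of 10 degrees (1.0 is 10 degrees), a list of three. In form: [{"grip": grip, "dp": [tx, ty, tz], "delta_rot": [wx, wy, wz]}, ...]. A call has 1 to 12 rows; each row shifts and turns the commanded pose from where the row before left it, along the tool's axes as they then stand; what a row does not reach is not made up. A row lasts 1/8 s, in which the tool goes at most 62.5 mm and 10.7 degrees, less where a joint would pass 70% of its speed; a pose out of reach is approached as far as the arm can. A call is refused whole if a number of a shift passes 1 or a number of a turn 1, either way. A call with a gripper value outside its range is refused whole. The fingers move at their own pace and stop on an object; "squeeze" is the grip in N (left out, the last holds). Time passes only in rows, so rows that do not move let the fingers close. It gives the time, the measured TCP pose, the force, the opening and the grip force at its end, in the units of the state.
- ctrl.observe(): the state, without advancing time (a new reading comes with each control period).
- ctrl.camera(name): name is "scene" or "top" or "wrist"; returns the picture (384x512x3 uint8, red, green, blue); there is no depth.
- ctrl.camera_model(name): a dict with "K" (3x3 intrinsics, pixels), "distortion" ([k1, k2, p1, p2, k3] as OpenCV has them; the pictures are not rectified), "rvec" (rotation vector, rad) and "tvec" (3), from world to camera coordinates, as OpenCV has them; the wrist camera has in their place "hand_eye" (4x4, takes a point from camera to tool coordinates, whose origin is the TCP and whose axes are the flange's). Camera axes: x right, y down, z forward; pixel columns grow to the right and rows downward; lengths in m; the calibration is good to about 2 mm. A picture is of the moment at which its call begins: read the wrist's pose just before it. camera_model takes no time and is no camera call.
- ctrl.hand_in(): hands the job in; it is judged then, once.
The state is a dict: "t": time; "joint_pos": joint angles; "qvel": joint speeds; "tau": joint torques, N m; "eef_pos": TCP position; "eef_rot": TCP orientation; "wrist_force": force on the tool from outside, world axes, zero at the start; "ft_torque": the same for the moment, N m; "grip_width": opening from 0.0 (shut) to 1.0 (fully open); "gripper_force": force on a finger pad.
Only numpy, scipy, OpenCV 4.12 (cv2) and the standard library are available. Lean on these libraries where they do the work, as an engineer would, in place of code of your own. Each camera call takes 0.05 s, during which the arm holds its last target. There are 200 camera calls.

## Task

Open the white box of tin closures: flip both sprung wire clips right off the lid so that they hang open, one on each long side, then lift the lid off level by its handle and set it down gently, flat and handle up, inside the shallow metal tray. Don't shove the box along or disturb the other things on the bench.

Things in the scene. Friction and masses are not known exactly. Their poses are not given: they have to be found in the camera images.
- box: White plastic box of tin closures, free-standing, about 3 kg. 210 mm (its x) by 150 mm (its y), rim 100 mm high. Origin: centre of its underside; z up. A wire clip is pivoted at the middle of each long side, clip_a on its +y side, clip_b on its -y side; the pivots run along x at y = +-86 mm, z = 62 mm, and the clips swing out to y = +-150 mm.
- lid: White plastic lid, about 0.28 kg, loose once the clips are off: 220 mm (its x) by 160 mm (its y), with a 12 mm skirt that hangs outside the box rim, 2 mm to spare all round. Origin: centre of the skirt's lower edge; its top face is 16 mm above that, with 3 mm ribs. Closed, its axes are the box's and its origin is 88 mm above the box's (top face 104 mm above the bench).
- lid_handle (a point): Middle of the grip of the lid's bow handle: a bar 100 mm long along the lid's x, 14 mm wide (y), 10 mm high, on two posts at x = +-44 mm; its middle is 31 mm above the lid's top face (26 mm free under the bar).
- clip_a (a joint): Angle of the clip on the box's +y side (rad): 0 = closed, upright, its crossbar over the lid's edge; grows as the clip swings away from the lid and down; stop at 2.0 = hanging open. Over-centre spring: about 0.12 N m holds it shut at 0 (about 2 N at the tab), fading to nothing at 0.35 rad; beyond that it snaps to the open stop by itself.
- clip_b (a joint): The same for the clip on the box's -y side.
- clip_a_tab (a point): On clip_a's grey thumb tab, 58 mm above and 4 mm outside the pivot when closed. The tab (50 mm wide along the box's x, 4 mm thick) leans 15 degrees outward and tops out 131 mm above the bench. The clip's 4 mm wires cross the lid 12 mm inside the pivot line; crossbar top 109 mm above the bench. To open: push the tab's inner face outward.
- clip_b_tab (a point): The same point of clip_b.
- tray: Empty shallow metal drip tray, 270 mm (its x) by 205 mm (its y), rim 16 mm high, walls and floor 4 mm (inside 262 by 197 mm), about 0.8 kg, free-standing. Origin: centre of its underside. The lid fits in it flat, long side along the tray's x, either way round; its origin is then 4 mm above the tray's.
- closure: Bystander: dark green tin closure, 40 mm across, 14 mm high, between box and tray. Origin: centre of its underside.
- spout: Bystander: black pouring spout, 36 mm across, 42 mm high, between box and tray. Origin: centre of its underside.
- oil_bottle: Bystander: green glass bottle, 62 mm across, 200 mm high, behind. Origin: centre of its underside.
- half_litre_tin: Bystander: small gold oil tin, 60 by 95 mm, 130 mm high, behind. Origin: centre of its underside.
- funnel: Bystander: steel funnel standing mouth down, 110 mm across, 95 mm high, at the left. Origin: centre of its underside.
- tape_roll: Bystander: roll of brown tape lying flat, 100 mm across, 48 mm high, at the right. Origin: centre of its underside.
- mallet: Bystander: rubber mallet, 260 mm long, lying across behind. Origin: about its middle, on the bench.

How it is judged:
By the outcome, as a careful person would: the job done as asked, in the order asked, and still so for the second after the job is handed in, with the robot touching nothing.
It also fails if it takes over 67 s, if anything falls off the work surface, if the arm or the gripper's body presses on something with over 40 N, if the wrist force passes 120 N, or if a joint passes its speed limit or range.

## Working session

There is one attempt and no reset: what is moved stays moved. The work goes in short steps, Python scripts to look and compute and a tool call to move; the robot and the scene stay as the last step left them, time stands still between calls to the robot, and variables do not carry over. Pictures are saved under pics/ and viewed, at most 10 in all, crops included, and the job is handed in when it is done.

Besides the shell and the picture viewer there is one more tool, called after ">>>" by a JSON object that holds its "op" and its "data". drive_tool: Moves the arm, as the interface text tells. Its arguments: {"type":"object","properties":{"rows":{"type":"array","items":{"type":"object","properties":{"grip":{"type":"number"},"dp":{"type":"array","items":{"type":"number"}},"delta_rot":{"type":"array","items":{"type":"number"}}}}},"squeeze":{"type":"number"}},"required":["rows"]}

```bash
mkdir -p pics; ls
python3 - <<'E'
from workcell import ctrl
import cv2,json
for n in("scene","top"):
    cv2.imwrite(f"pics/{n}0.png",ctrl.camera(n)[...,::-1])
    m=ctrl.camera_model(n);print(n,{k:(v.tolist() if hasattr(v,'tolist') else v) for k,v in m.items()})
print(ctrl.camera_model("wrist"))
print(ctrl.observe())
E
```

```text
pics
scene {'K': [[360.0926149450235, 0.0, 255.9698270436435], [0.0, 360.0926149450235, 197.1260980721669], [0.0, 0.0, 1.0]], 'distortion': [0.034250408636263434, 0.0, 0.0, 0.0, 0.0], 'rvec': [1.6691629721177337, 1.8614501232938736, -0.7705011650568852], 'tvec': [0.058449441671363754, -0.3608896170054308, 1.526479183158939]}
top {'K': [[404.1117528757094, 0.0, 251.99683019299468], [0.0, 404.1117528757094, 189.38182392982705], [0.0, 0.0, 1.0]], 'distortion': [0.013595111812357, 0.0, 0.0, 0.0, 0.0], 'rvec': [2.1414726824714725, -2.121318652441989, 0.16763664521760827], 'tvec': [0.0013481205021819054, 0.6178045108735126, 1.2945384811862042]}
{'K': array([[310.3622276 ,   0.        , 256.84356761],
       [  0.        , 310.3622276 , 189.35225784],
       [  0.        ,   0.        ,   1.        ]]), 'distortion': array([0.02277204, 0.        , 0.        , 0.        , 0.        ]), 'hand_eye': array([[-8.11401710e-04, -9.54036081e-01, -2.99690670e-01,
         8.28346423e-02],
       [ 9.99999589e-01, -6.53008336e-04, -6.28674436e-04,
         1.40079183e-03],
       [ 4.04077589e-04, -2.99691057e-01,  9.54036219e-01,
        -1.97867909e-01],
       [ 0.00000000e+00,  0.00000000e+00,  0.00000000e+00,
         1.00000000e+00]])}
{'t': 0.1, 'joint_pos': array([ 1.37058699e+00,  3.85497770e-01,  6.77851822e-03, -4.41188846e-04,
       -1.19401988e+00, -2.58589970e-01]), 'qvel': array([-0.00122118, -0.0016737 ,  0.00292416,  0.001575  ,  0.00074298,
       -0.00030087]), 'tau': array([-3.59385012e-04, -3.91690671e+01,  1.87933463e+01,  4.23186690e+00,
        1.34119522e-02, -7.93192362e-05]), 'eef_pos': array([0.27651812, 0.55982483, 0.18626349]), 'eef_rot': array([ 9.73784101e-01, -2.27472063e-01, -1.76603178e-04,  9.76971325e-04]), 'wrist_force': array([-0.56144917,  0.25357433, -1.0082463 ]), 'ft_torque': array([-0.00600287, -0.02030342,  0.02286816]), 'gripper_force': 0.0, 'grip_width': 0.9997387592198459}
```

View pics/top0.png

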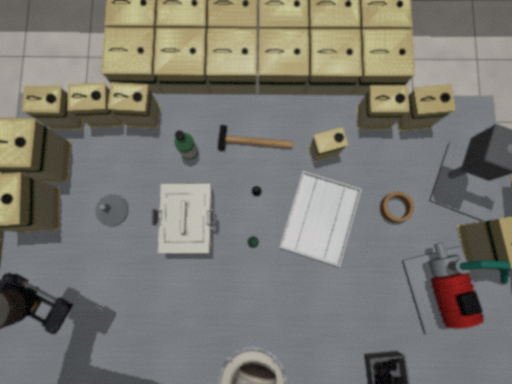

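View pics/scene0.png

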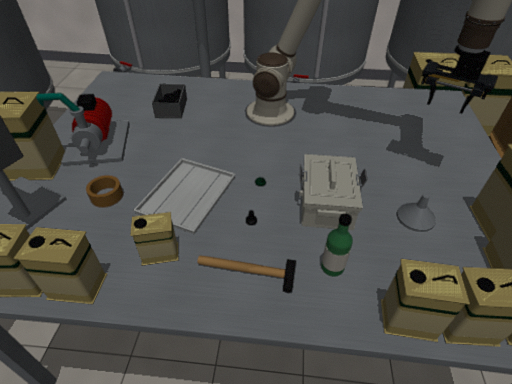

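The top view shows the lid near (185,218) with the handle running vertically, clips at (157,217) and (212,217), and the tray with corners near (305,172), (361,188), (340,266) and (281,247). The closure (253,241) and spout (257,190) lie between them.

```bash
cat > h.py <<'E'
import numpy as np,cv2
from scipy.spatial.transform import Rotation as R
from workcell import ctrl
def ray(name,px,z,obs=None):
    """pixels -> world points on plane height z"""
    m=ctrl.camera_model(name)
    u=cv2.undistortPoints(np.float64(px).reshape(-1,1,2),m["K"],m["distortion"])[:,0]
    d=np.c_[u,np.ones(len(u))]
    if name=="wrist":
        T=np.array(m["hand_eye"]);Rw=R.from_quat(obs["eef_rot"]).as_matrix()
        o=Rw@T[:3,3]+obs["eef_pos"]; d=d@(Rw@T[:3,:3]).T
    else:
        Rm=cv2.Rodrigues(np.float64(m["rvec"]))[0]; o=-Rm.T@np.ravel(m["tvec"]); d=d@Rm
    z=np.broadcast_to(z,len(d))
    return o+d*((z-o[2])/d[:,2])[:,None]
E
python3 - <<'E'
from h import *
im=cv2.imread("pics/top0.png"); hsv=cv2.cvtColor(im,cv2.COLOR_BGR2HSV)
def quad(x0,y0,x1,y1,z,thr,name):
    g=np.zeros(im.shape[:2],np.uint8); c=im[y0:y1,x0:x1].min(2)
    g[y0:y1,x0:x1]=(c>thr)*255
    g=cv2.morphologyEx(g,cv2.MORPH_OPEN,np.ones((5,5)))
    cs=cv2.findContours(g,0,2)[0]; k=max(cs,key=cv2.contourArea)
    w=ray("top",k[:,0],z)[:,:2].astype(np.float32)
    (c,s,a)=cv2.minAreaRect(w*1000); print(name,c,s,a)
print(im[218,170],im[218,250],im[215,320],im[200,184])
quad(145,170,225,265,.104,165,"lid"); quad(270,160,370,275,.016,145,"tray")
for n,p,z in(("handle",[(185,203),(184,234)],.14),("clips",[(157,217),(212,217)],.125),("spout",[(257,190)],.042),("clos",[(253,241)],.014),("funnel",[(112,210)],.02),("bottle",[(182,137)],.2)):
    print(n,ray("top",p,z).round(3).tolist())
E
```

```text
[176 187 188] [130 127 121] [195 195 194] [162 171 173]
lid (535.3997192382812, 219.8258819580078) (178.33096313476562, 153.3330535888672) 0.5301868915557861
tray (525.6099853515625, -222.86502075195312) (210.8078155517578, 264.7172546386719) 72.924560546875
handle [[0.558, 0.213, 0.14], [0.463, 0.213, 0.14]]
clips [[0.516, 0.301, 0.125], [0.517, 0.13, 0.125]]
spout [[0.617, -0.01, 0.042]]
clos [[0.449, 0.002, 0.014]]
funnel [[0.548, 0.48, 0.02]]
bottle [[0.752, 0.219, 0.2]]
```

>>> {"op": "drive_tool", "data": {"rows": [{"grip":-1,"dp":[0,0,-0.4],"delta_rot":[0,0,-0.88]},{"grip":-1,"dp":[0,0,-0.4],"delta_rot":[0,0,-0.88]},{"grip":-1,"dp":[0,0,-0.4],"delta_rot":[0,0,-0.87]},{"grip":1,"dp":[0.5,0.6,0],"delta_rot":[0,0,0]},{"grip":1,"dp":[0.7,0.9,0],"delta_rot":[0,0,0]},{"grip":1,"dp":[0.7,0.9,0],"delta_rot":[0,0,0]},{"grip":1,"dp":[0.7,0.9,0],"delta_rot":[0,0,0]},{"grip":1,"dp":[0.7,0.9,0],"delta_rot":[0,0,0]},{"grip":1,"dp":[0.7,0.9,0],"delta_rot":[0,0,0]},{"grip":1,"dp":[0.7,0.9,0],"delta_rot":[0,0,0]},{"grip":1,"dp":[0.5,0.9,0],"delta_rot":[0,0,0]},{"grip":1,"dp":[0,0,0],"delta_rot":[0,0,0]}]}}

```text
t: 1.6
eef_pos: [0.5378, 0.2124, 0.2465]
eef_rot: [1.0, -0.002, -0.001, 0.001]
wrist_force: [-1.8, 0.9, 0.1]
grip_width: 0.064
gripper_force: 0.0
```

Run:
```python
from h import *
import pickle
o=ctrl.observe(); im=ctrl.camera("wrist")[...,::-1]; cv2.imwrite("pics/w1.png",im); pickle.dump(o,open("w1.pkl","wb"))
print(o["eef_pos"],R.from_quat(o["eef_rot"]).as_matrix().round(3).tolist(),o["grip_width"])
```

```text
[0.53779656 0.21236297 0.24652567] [[1.0, -0.005, -0.001], [-0.005, -1.0, -0.001], [-0.001, 0.001, -1.0]] 0.0639941600158213
```

View pics/w1.png

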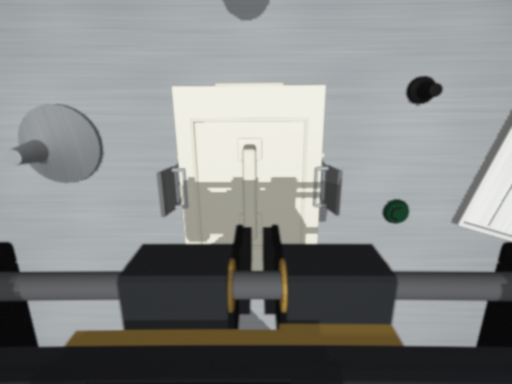

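The wrist view shows the lid's far corners at (174,87) and (325,87), its left edge down to (184,240) and its right edge to (318,240). The tabs are at about (168,190) and (333,188), the handle's far end at (250,150).

Run:
```python
from h import *
import pickle
o=pickle.load(open("w1.pkl","rb"))
p=lambda n,px,z:print(n,ray("wrist",px,z,o)[:,:2].round(4).tolist())
p("lid corners L,R / edge low L,R",[(174,87),(325,87),(184,240),(318,240)],.104)
p("tab tops",[(160,172),(160,214),(341,172),(341,212)],.131)
p("handle end/mid bar",[(250,146),(249,190)],.140)
```

```text
lid corners L,R / edge low L,R [[0.6248, 0.2966], [0.6239, 0.1399], [0.4492, 0.2997], [0.4482, 0.1376]]
tab tops [[0.5409, 0.3116], [0.4941, 0.3162], [0.5398, 0.1237], [0.4952, 0.1204]]
handle end/mid bar [[0.5691, 0.2177], [0.5237, 0.2193]]
```

>>> {"op": "drive_tool", "data": {"rows": [{"grip":1,"dp":[-0.4,-0.5,0],"delta_rot":[0,0,0]},{"grip":1,"dp":[0,-0.5,0.5],"delta_rot":[0,0,0]},{"grip":1,"dp":[0,0,0.8],"delta_rot":[0,0,0]},{"grip":1,"dp":[0,0,0.8],"delta_rot":[0,0,0]},{"grip":1,"dp":[0,0,0.4],"delta_rot":[0,0,0]},{"grip":1,"dp":[0,0,0],"delta_rot":[0,0,0]},{"grip":1,"dp":[0,0,0],"delta_rot":[0,0,0]}]}}

```text
t: 2.52
eef_pos: [0.5172, 0.2665, 0.1233]
eef_rot: [1.0, 0.001, 0.001, -0.0]
wrist_force: [-0.1, -0.6, -0.2]
grip_width: -0.001
gripper_force: 0.0
```

>>> {"op": "drive_tool", "data": {"rows": [{"grip":1,"dp":[0,0,0.17],"delta_rot":[0,0,0]},{"grip":1,"dp":[0,0,0],"delta_rot":[0,0,0]},{"grip":1,"dp":[0,-0.12,0],"delta_rot":[0,0,0]},{"grip":1,"dp":[0,-0.12,0],"delta_rot":[0,0,0]},{"grip":1,"dp":[0,-0.12,0],"delta_rot":[0,0,0]},{"grip":1,"dp":[0,-0.12,0],"delta_rot":[0,0,0]},{"grip":1,"dp":[0,-0.12,0],"delta_rot":[0,0,0]},{"grip":1,"dp":[0,-0.12,0],"delta_rot":[0,0,0]}]}}

```text
t: 3.52
eef_pos: [0.5168, 0.3019, 0.1137]
eef_rot: [1.0, 0.0, -0.0, 0.0]
wrist_force: [0.5, 0.4, 0.6]
grip_width: 0.008
gripper_force: 0.0
```

>>> {"op": "drive_tool", "data": {"rows": [{"grip":1,"dp":[0,-0.12,0],"delta_rot":[0,0,0]},{"grip":1,"dp":[0,-0.12,0],"delta_rot":[0,0,0]},{"grip":1,"dp":[0,-0.12,0],"delta_rot":[0,0,0]},{"grip":1,"dp":[0,0,0],"delta_rot":[0,0,0]},{"grip":1,"dp":[0,0,-0.6],"delta_rot":[0,0,0]},{"grip":1,"dp":[0,0,-0.8],"delta_rot":[0,0,0]},{"grip":1,"dp":[0,0.9,-0.2],"delta_rot":[0,0,0]},{"grip":1,"dp":[0,0.9,0],"delta_rot":[0,0,0]},{"grip":1,"dp":[0,0.9,0],"delta_rot":[0,0,0]},{"grip":1,"dp":[0,0.2,0],"delta_rot":[0,0,0]},{"grip":1,"dp":[0,0,0],"delta_rot":[0,0,0]}]}}

```text
t: 4.9
eef_pos: [0.517, 0.1741, 0.194]
eef_rot: [1.0, -0.0, 0.0, -0.0]
wrist_force: [-0.6, 0.2, -0.2]
grip_width: 0.005
gripper_force: 0.0
```

Run:
```python
from h import *
o=ctrl.observe(); im=ctrl.camera("wrist")[...,::-1]; s=ctrl.camera("scene")[130:250,270:400,::-1]
cv2.imwrite("pics/w2.png",np.hstack([im[:300],cv2.resize(s,(288,266)).__class__ and cv2.copyMakeBorder(cv2.resize(s,(280,258)),0,42,0,0,0)]))
print(o["eef_pos"],o["wrist_force"])
```

```text
[0.51704207 0.17410022 0.19402673] [-0.58735988  0.16164512 -0.23902784]
```

View pics/w2.png

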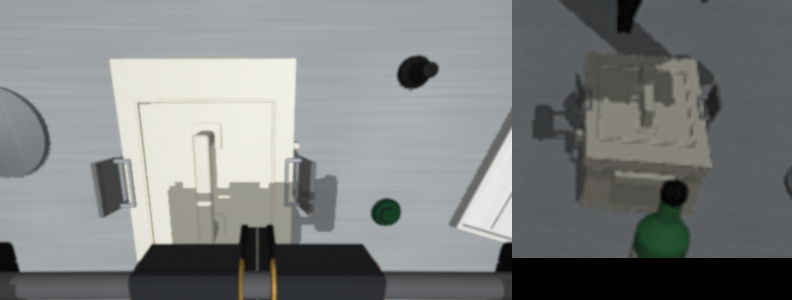

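The wrist view shows the left clip still shut: its tab at (112,185) and its crossbar at (127,183) over the lid edge. The push was too short, so I'll repeat it further out.

>>> {"op": "drive_tool", "data": {"rows": [{"grip":1,"dp":[0,-0.8,0],"delta_rot":[0,0,0]},{"grip":1,"dp":[0,-0.8,0],"delta_rot":[0,0,0]},{"grip":1,"dp":[0,-0.5,0.3],"delta_rot":[0,0,0]},{"grip":1,"dp":[0,0,0.7],"delta_rot":[0,0,0]},{"grip":1,"dp":[0,0,0.58],"delta_rot":[0,0,0]},{"grip":1,"dp":[0,0,0],"delta_rot":[0,0,0]},{"grip":1,"dp":[0,-0.15,0],"delta_rot":[0,0,0]},{"grip":1,"dp":[0,-0.15,0],"delta_rot":[0,0,0]},{"grip":1,"dp":[0,-0.15,0],"delta_rot":[0,0,0]},{"grip":1,"dp":[0,-0.15,0],"delta_rot":[0,0,0]},{"grip":1,"dp":[0,-0.1,0],"delta_rot":[0,0,0]}]}}

```text
t: 6.38
eef_pos: [0.5168, 0.3151, 0.1149]
eef_rot: [1.0, 0.0, 0.0, -0.0]
wrist_force: [-0.2, -0.2, 0.2]
grip_width: 0.003
gripper_force: 0.0
```

>>> {"op": "drive_tool", "data": {"rows": [{"grip":1,"dp":[0,-0.15,0],"delta_rot":[0,0,0]},{"grip":1,"dp":[0,-0.15,0],"delta_rot":[0,0,0]}]}}

```text
t: 6.62
eef_pos: [0.5168, 0.3298, 0.1147]
eef_rot: [1.0, 0.0, -0.0, 0.0]
wrist_force: [0.3, -0.1, 0.1]
grip_width: 0.008
gripper_force: 0.0
```

Run:
```python
from h import *
o=ctrl.observe(); im=ctrl.camera("wrist")[...,::-1]; s=ctrl.camera("scene")[100:250,250:410,::-1]
cv2.imwrite("pics/w3.png",np.hstack([im[:300],cv2.resize(s,(288,300))]))
print(o["eef_pos"],o["wrist_force"])
```

```text
[0.51682937 0.3298493  0.11473918] [ 0.32913984 -0.11486719  0.07200525]
```

View pics/w3.png

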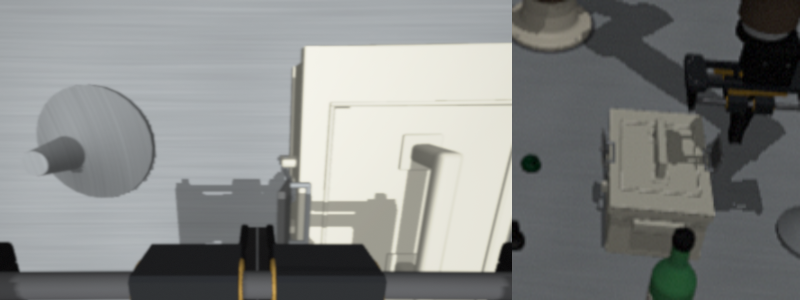

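Run:
```python
import cv2,numpy as np
a=cv2.imread("pics/w1.png")[150:230,130:230]; b=cv2.imread("pics/w2.png")[140:230,80:180]; c=cv2.imread("pics/w3.png")[150:260,170:340]
cv2.imwrite("pics/c1.png",np.hstack([cv2.resize(a,(250,300)),cv2.resize(b,(250,300)),cv2.resize(c,(300,300))]))
```

```text
(no output)
```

View pics/c1.png

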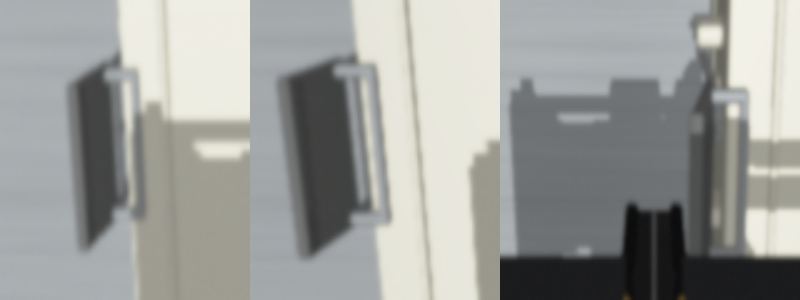

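Run:
```python
from h import *
import pickle
o1=pickle.load(open("w1.pkl","rb"))
q=np.array([1.,0,0,0])
o2=dict(eef_pos=np.array([.51704,.1741,.19403]),eef_rot=q)
o3=dict(eef_pos=np.array([.51683,.32985,.11474]),eef_rot=q)
def tri(L):
    A=np.zeros((3,3));b=np.zeros(3)
    for px,o in L:
        p,r=ray("wrist",[px],0,o)[0],ray("wrist",[px],.1,o)[0]; d=(r-p)/np.linalg.norm(r-p);M=np.eye(3)-np.outer(d,d);A+=M;b+=M@p
    return np.linalg.solve(A,b).round(4)
print("tab far top w1w2",tri([((157.2,172.7),o1),((92,164),o2)]))
print("tab near top",tri([((162.8,216.7),o1),((101.2,217.4),o2)]))
# crossbar far corner
print("crossbar far",tri([((130+135*.4,150+72*.267),o1),((80+122*.4,140+66*.3),o2),((170+245*.567,150+95*.367),o3)]))
for z in (.09,.1,.11,.12,.131): print(z,ray("wrist",[(279,185)],z,o3)[0].round(3))
```

```text
tab far top w1w2 [0.5392 0.3159 0.1269]
tab near top [0.4905 0.3139 0.13  ]
crossbar far [0.5379 0.2925 0.1063]
0.09 [0.533 0.312 0.09 ]
0.1 [0.536 0.313 0.1  ]
0.11 [0.539 0.314 0.11 ]
0.12 [0.542 0.314 0.12 ]
0.131 [0.545 0.315 0.131]
```

Run:
```python
from h import *
s=np.ascontiguousarray(ctrl.camera("scene")[...,::-1])
m=ctrl.camera_model("scene");P=ctrl.observe()["eef_pos"]
q=cv2.projectPoints(np.array([P,P+[0,0,.02],P+[0,0,.04]]),m["rvec"],m["tvec"],m["K"],m["distortion"])[0][:,0]
print(P,q)
c=cv2.resize(s[110:210,310:420],None,fx=6,fy=6,interpolation=2)
for k,(u,v) in enumerate(q): cv2.circle(c,(int((u-310+.5)*6),int((v-110+.5)*6)),3,[(0,0,255),(0,255,0),(255,0,0)][k],-1)
cv2.imwrite("pics/s3.png",c)
```

```text
[0.51673638 0.32980249 0.11460525] [[369.58957687 178.28755638]
 [371.18378682 173.10459917]
 [372.8239553  167.77780114]]
```

View pics/s3.png

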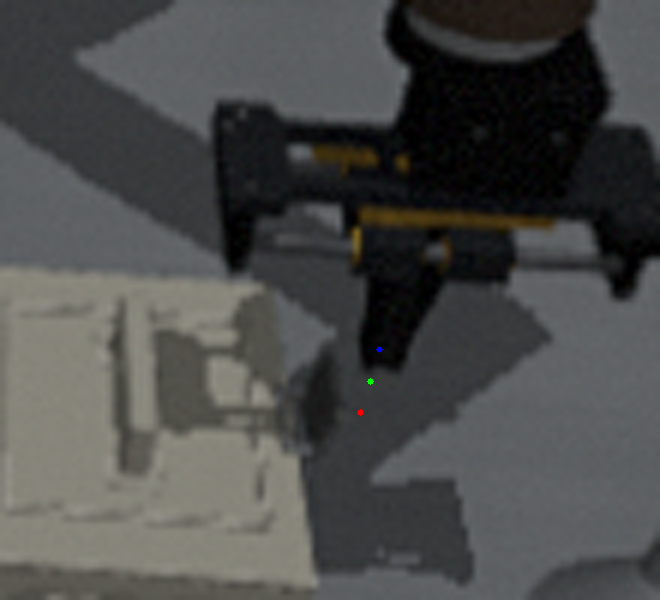

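The scene crop shows the closed fingertips ending at about (383,368). That is some 25 mm above the marked TCP (red dot, (360,412)), so the fingers passed over the tab. The wrist view agrees. I'll go lower by that amount, watching the force.

>>> {"op": "drive_tool", "data": {"rows": [{"grip":1,"dp":[0,0,-0.8],"delta_rot":[0,0,0]},{"grip":1,"dp":[0,0.6,0],"delta_rot":[0,0,0]},{"grip":1,"dp":[0,0.6,0],"delta_rot":[0,0,0]},{"grip":1,"dp":[0,0,0.6],"delta_rot":[0,0,0]},{"grip":1,"dp":[0,0,0.2],"delta_rot":[0,0,0]},{"grip":1,"dp":[0,0,0.1],"delta_rot":[0,0,0]},{"grip":1,"dp":[0,0,0.1],"delta_rot":[0,0,0]},{"grip":1,"dp":[0,0,0],"delta_rot":[0,0,0]}]}}

```text
t: 7.78
eef_pos: [0.5169, 0.2697, 0.1048]
eef_rot: [1.0, 0.0, 0.0, 0.0]
wrist_force: [0.2, 0.5, -0.3]
grip_width: 0.006
gripper_force: 0.0
```

>>> {"op": "drive_tool", "data": {"rows": [{"grip":1,"dp":[0,0,0.06],"delta_rot":[0,0,0]},{"grip":1,"dp":[0,0,0.06],"delta_rot":[0,0,0]},{"grip":1,"dp":[0,0,0],"delta_rot":[0,0,0]}]}}

```text
t: 8.15
eef_pos: [0.5167, 0.2693, 0.0985]
eef_rot: [1.0, 0.0, -0.0, 0.0]
wrist_force: [0.1, 0.4, -0.7]
grip_width: 0.004
gripper_force: 0.0
```

>>> {"op": "drive_tool", "data": {"rows": [{"grip":1,"dp":[0,0,0.07],"delta_rot":[0,0,0]},{"grip":1,"dp":[0,0,0.05],"delta_rot":[0,0,0]},{"grip":1,"dp":[0,0,0],"delta_rot":[0,0,0]}]}}

```text
t: 8.52
eef_pos: [0.5167, 0.2693, 0.0924]
eef_rot: [1.0, 0.0, -0.0, 0.0]
wrist_force: [-0.3, -0.3, -0.7]
grip_width: 0.005
gripper_force: 0.0
```

>>> {"op": "drive_tool", "data": {"rows": [{"grip":1,"dp":[0,-0.12,0],"delta_rot":[0,0,0]},{"grip":1,"dp":[0,-0.12,0],"delta_rot":[0,0,0]},{"grip":1,"dp":[0,-0.12,0],"delta_rot":[0,0,0]},{"grip":1,"dp":[0,-0.12,0],"delta_rot":[0,0,0]},{"grip":1,"dp":[0,-0.12,0],"delta_rot":[0,0,0]},{"grip":1,"dp":[0,-0.12,0],"delta_rot":[0,0,0]}]}}

```text
t: 9.28
eef_pos: [0.5166, 0.3054, 0.0926]
eef_rot: [1.0, 0.0, -0.0, 0.001]
wrist_force: [0.3, -0.4, -0.3]
grip_width: 0.005
gripper_force: 0.8
```

>>> {"op": "drive_tool", "data": {"rows": [{"grip":1,"dp":[0,-0.12,0],"delta_rot":[0,0,0]},{"grip":1,"dp":[0,-0.12,0],"delta_rot":[0,0,0]},{"grip":1,"dp":[0,-0.12,0],"delta_rot":[0,0,0]},{"grip":1,"dp":[0,0,0],"delta_rot":[0,0,0]}]}}

```text
t: 9.78
eef_pos: [0.5171, 0.3243, 0.093]
eef_rot: [1.0, 0.0, 0.0, -0.0]
wrist_force: [-1.1, -0.4, 1.3]
grip_width: 0.005
gripper_force: 0.5
```

>>> {"op": "drive_tool", "data": {"rows": [{"grip":1,"dp":[0,0,-0.6],"delta_rot":[0,0,0]},{"grip":1,"dp":[0,0,-0.7],"delta_rot":[0,0,0]},{"grip":1,"dp":[0,0.8,0],"delta_rot":[0,0,0]},{"grip":1,"dp":[0,0.8,0],"delta_rot":[0,0,0]},{"grip":1,"dp":[0,0.8,0],"delta_rot":[0,0,0]},{"grip":1,"dp":[0,0.74,0],"delta_rot":[0,0,0]},{"grip":1,"dp":[0,0,0],"delta_rot":[0,0,0]},{"grip":1,"dp":[0,0,0.7],"delta_rot":[0,0,0]},{"grip":1,"dp":[0,0,0.4],"delta_rot":[0,0,0]},{"grip":1,"dp":[0,0,0.1],"delta_rot":[0,0,0]},{"grip":1,"dp":[0,0,0.1],"delta_rot":[0,0,0]},{"grip":1,"dp":[0,0,0],"delta_rot":[0,0,0]}]}}

```text
t: 11.28
eef_pos: [0.5172, 0.1669, 0.0932]
eef_rot: [1.0, 0.0, 0.0, -0.0]
wrist_force: [0.2, -0.3, 0.5]
grip_width: 0.002
gripper_force: 0.0
```

>>> {"op": "drive_tool", "data": {"rows": [{"grip":1,"dp":[0,0.12,0],"delta_rot":[0,0,0]},{"grip":1,"dp":[0,0.12,0],"delta_rot":[0,0,0]},{"grip":1,"dp":[0,0.12,0],"delta_rot":[0,0,0]},{"grip":1,"dp":[0,0.12,0],"delta_rot":[0,0,0]},{"grip":1,"dp":[0,0.12,0],"delta_rot":[0,0,0]},{"grip":1,"dp":[0,0.12,0],"delta_rot":[0,0,0]},{"grip":1,"dp":[0,0.12,0],"delta_rot":[0,0,0]},{"grip":1,"dp":[0,0.12,0],"delta_rot":[0,0,0]},{"grip":1,"dp":[0,0.12,0],"delta_rot":[0,0,0]},{"grip":1,"dp":[0,0.1,0],"delta_rot":[0,0,0]},{"grip":1,"dp":[0,0,0],"delta_rot":[0,0,0]}]}}

```text
t: 12.65
eef_pos: [0.5169, 0.1069, 0.0929]
eef_rot: [1.0, -0.0, 0.0, 0.0]
wrist_force: [-0.3, 0.4, 1.6]
grip_width: 0.008
gripper_force: 0.7
```

>>> {"op": "drive_tool", "data": {"rows": [{"grip":1,"dp":[0,0,-0.6],"delta_rot":[0,0,0]},{"grip":1,"dp":[0,0,-0.9],"delta_rot":[0,0,0]},{"grip":-1,"dp":[0,-0.8,-0.6],"delta_rot":[0,0,0]},{"grip":-1,"dp":[0,-0.8,0],"delta_rot":[0,0,0]},{"grip":-1,"dp":[0,-0.55,0],"delta_rot":[0,0,0]},{"grip":-1,"dp":[0,0,0],"delta_rot":[0,0,0]},{"grip":-1,"dp":[0,0,0],"delta_rot":[0,0,0]},{"grip":-1,"dp":[0,0,0],"delta_rot":[0,0,0]}]}}

```text
t: 13.65
eef_pos: [0.5168, 0.214, 0.1977]
eef_rot: [1.0, -0.0, -0.0, 0.0]
wrist_force: [0.2, -0.6, 0.6]
grip_width: 0.605
gripper_force: 0.0
```

Run:
```python
from h import *
import pickle
o=ctrl.observe(); im=ctrl.camera("wrist")[...,::-1]; s=ctrl.camera("scene")[100:250,250:410,::-1]
pickle.dump(o,open("w4.pkl","wb"))
cv2.imwrite("pics/w4.png",np.hstack([im[:300],cv2.resize(s,(288,300))]))
print(o["eef_pos"],o["wrist_force"])
```

```text
[0.51675698 0.21404394 0.19772184] [ 0.22331752 -0.55675027  0.59991317]
```

View pics/w4.png

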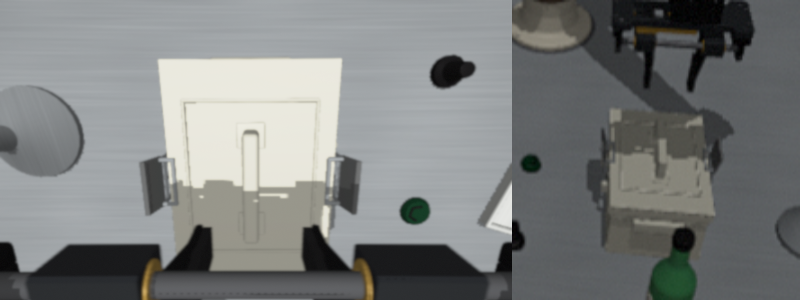

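The left wrist view shows both clips still closed, with tabs at (155,185) and (345,185). The upward force suggests the fingertip rode over the tab tops, so I'll find the lid surface by gentle contact to get the tip height.

>>> {"op": "drive_tool", "data": {"rows": [{"grip":1,"dp":[0,-0.5,0],"delta_rot":[0,0,0]},{"grip":1,"dp":[0,-0.6,0],"delta_rot":[0,0,0]},{"grip":1,"dp":[0,0,0],"delta_rot":[0,0,0]},{"grip":1,"dp":[0,0,0],"delta_rot":[0,0,0]},{"grip":1,"dp":[0,0,0.5],"delta_rot":[0,0,0]},{"grip":1,"dp":[0,0,0.8],"delta_rot":[0,0,0]},{"grip":1,"dp":[0,0,0.6],"delta_rot":[0,0,0]},{"grip":1,"dp":[0,0,0.2],"delta_rot":[0,0,0]},{"grip":1,"dp":[0,0,0.06],"delta_rot":[0,0,0]},{"grip":1,"dp":[0,0,0.04],"delta_rot":[0,0,0]},{"grip":1,"dp":[0,0,0],"delta_rot":[0,0,0]}]}}

```text
t: 15.12
eef_pos: [0.5173, 0.2703, 0.0887]
eef_rot: [1.0, 0.0, 0.001, -0.001]
wrist_force: [-0.9, 0.4, 0.8]
grip_width: 0.003
gripper_force: 0.0
```

>>> {"op": "drive_tool", "data": {"rows": [{"grip":1,"dp":[0,0,0.04],"delta_rot":[0,0,0]},{"grip":1,"dp":[0,0,0.03],"delta_rot":[0,0,0]},{"grip":1,"dp":[0,0,0],"delta_rot":[0,0,0]}]}}

```text
t: 15.5
eef_pos: [0.5167, 0.2699, 0.0842]
eef_rot: [1.0, 0.0, -0.0, 0.0]
wrist_force: [-0.2, 0.1, 0.4]
grip_width: 0.007
gripper_force: 0.0
```

>>> {"op": "drive_tool", "data": {"rows": [{"grip":1,"dp":[0,0,0.04],"delta_rot":[0,0,0]},{"grip":1,"dp":[0,0,0],"delta_rot":[0,0,0]}]}}

```text
t: 15.75
eef_pos: [0.5167, 0.2698, 0.082]
eef_rot: [1.0, 0.0, -0.0, 0.0]
wrist_force: [0.3, -0.1, -0.3]
grip_width: 0.007
gripper_force: 0.0
```

>>> {"op": "drive_tool", "data": {"rows": [{"grip":1,"dp":[0,0,0.03],"delta_rot":[0,0,0]},{"grip":1,"dp":[0,0,0],"delta_rot":[0,0,0]}]}}

```text
t: 16.0
eef_pos: [0.5167, 0.2698, 0.0806]
eef_rot: [1.0, 0.0, -0.0, 0.0]
wrist_force: [1.1, -0.4, -0.3]
grip_width: 0.008
gripper_force: 0.0
```

>>> {"op": "drive_tool", "data": {"rows": [{"grip":1,"dp":[0,0,0.03],"delta_rot":[0,0,0]},{"grip":1,"dp":[0,0,0],"delta_rot":[0,0,0]}]}}

```text
t: 16.25
eef_pos: [0.5167, 0.2698, 0.0791]
eef_rot: [1.0, 0.0, -0.0, 0.0]
wrist_force: [-0.5, 0.1, -0.3]
grip_width: 0.004
gripper_force: 0.0
```

>>> {"op": "drive_tool", "data": {"rows": [{"grip":1,"dp":[0,0,0.03],"delta_rot":[0,0,0]},{"grip":1,"dp":[0,0,0],"delta_rot":[0,0,0]}]}}

```text
t: 16.5
eef_pos: [0.5167, 0.2698, 0.0776]
eef_rot: [1.0, 0.0, -0.0, 0.0]
wrist_force: [0.5, -0.2, -0.3]
grip_width: 0.002
gripper_force: 0.0
```

>>> {"op": "drive_tool", "data": {"rows": [{"grip":1,"dp":[0,0,0.03],"delta_rot":[0,0,0]},{"grip":1,"dp":[0,0,0],"delta_rot":[0,0,0]}]}}

```text
t: 16.75
eef_pos: [0.5167, 0.2699, 0.0761]
eef_rot: [1.0, 0.0, -0.0, 0.0]
wrist_force: [-0.2, -1.7, -0.3]
grip_width: 0.004
gripper_force: 0.0
```

>>> {"op": "drive_tool", "data": {"rows": [{"grip":1,"dp":[0,0,0.03],"delta_rot":[0,0,0]},{"grip":1,"dp":[0,0,0],"delta_rot":[0,0,0]}]}}

```text
t: 17.0
eef_pos: [0.5167, 0.2699, 0.0746]
eef_rot: [1.0, 0.0, -0.0, 0.0]
wrist_force: [-0.2, 0.1, -0.7]
grip_width: 0.005
gripper_force: 0.0
```

>>> {"op": "drive_tool", "data": {"rows": [{"grip":1,"dp":[0,0,0.03],"delta_rot":[0,0,0]},{"grip":1,"dp":[0,0,0],"delta_rot":[0,0,0]}]}}

```text
t: 17.25
eef_pos: [0.5167, 0.2699, 0.0731]
eef_rot: [1.0, 0.0, -0.0, 0.0]
wrist_force: [-0.7, -0.0, -1.0]
grip_width: 0.005
gripper_force: 0.0
```

>>> {"op": "drive_tool", "data": {"rows": [{"grip":1,"dp":[0,0,-0.14],"delta_rot":[0,0,0]},{"grip":1,"dp":[0,-0.15,0],"delta_rot":[0,0,0]},{"grip":1,"dp":[0,-0.15,0],"delta_rot":[0,0,0]},{"grip":1,"dp":[0,-0.15,0],"delta_rot":[0,0,0]},{"grip":1,"dp":[0,-0.15,0],"delta_rot":[0,0,0]},{"grip":1,"dp":[0,-0.1,0],"delta_rot":[0,0,0]}]}}

```text
t: 18.0
eef_pos: [0.5165, 0.3047, 0.0798]
eef_rot: [1.0, 0.0, -0.001, 0.001]
wrist_force: [0.7, -2.2, -0.5]
grip_width: 0.006
gripper_force: 0.8
```

>>> {"op": "drive_tool", "data": {"rows": [{"grip":1,"dp":[0,-0.1,0],"delta_rot":[0,0,0]},{"grip":1,"dp":[0,-0.1,0],"delta_rot":[0,0,0]}]}}

```text
t: 18.25
eef_pos: [0.5167, 0.3152, 0.0802]
eef_rot: [1.0, 0.0, -0.0, -0.0]
wrist_force: [0.2, -1.7, 0.4]
grip_width: 0.004
gripper_force: 0.3
```

>>> {"op": "drive_tool", "data": {"rows": [{"grip":1,"dp":[0,-0.1,0],"delta_rot":[0,0,0]},{"grip":1,"dp":[0,-0.1,0],"delta_rot":[0,0,0]}]}}

```text
t: 18.5
eef_pos: [0.5171, 0.3257, 0.0805]
eef_rot: [1.0, 0.0, 0.0, -0.0]
wrist_force: [-0.0, -0.2, -0.1]
grip_width: 0.007
gripper_force: 0.0
```

>>> {"op": "drive_tool", "data": {"rows": [{"grip":1,"dp":[0,-0.1,0],"delta_rot":[0,0,0]},{"grip":1,"dp":[0,-0.1,0],"delta_rot":[0,0,0]},{"grip":1,"dp":[0,0,0],"delta_rot":[0,0,0]}]}}

```text
t: 18.88
eef_pos: [0.5168, 0.3353, 0.0802]
eef_rot: [1.0, 0.0, 0.0, -0.0]
wrist_force: [0.2, 0.6, 0.1]
grip_width: 0.006
gripper_force: 0.0
```

Run:
```python
from h import *
im=ctrl.camera("wrist")[...,::-1]; cv2.imwrite("pics/w5.png",im)
s=ctrl.camera("scene")[...,::-1]; cv2.imwrite("pics/s5.png",s)
# grey tab visible? compare clip area in scene with the first picture
a=cv2.imread("pics/scene0.png")
print(cv2.absdiff(a,s.copy())[160:190,355:370].mean())
w3=cv2.imread("pics/w3.png")[:300,:512]
d=cv2.absdiff(w3,im[:300].copy()).max(2)
for r in range(170,240,10): print(r,[tuple(int(v) for v in [im[r,c].mean(),w3[r,c].mean()]) for c in range(190,320,10)])
```

```text
23.80296296296296
170 [(176, 178), (176, 178), (175, 178), (140, 177), (106, 176), (94, 176), (115, 177), (159, 176), (159, 178), (170, 155), (116, 130), (205, 206), (175, 238)]
180 [(179, 174), (179, 175), (179, 174), (146, 173), (107, 171), (95, 114), (110, 115), (160, 153), (157, 127), (159, 115), (165, 87), (149, 214), (98, 236)]
190 [(117, 112), (117, 112), (115, 118), (107, 118), (73, 118), (75, 112), (97, 113), (161, 115), (114, 115), (114, 84), (115, 80), (101, 223), (97, 189)]
200 [(111, 114), (152, 113), (155, 113), (108, 114), (73, 114), (73, 114), (98, 115), (111, 116), (107, 117), (110, 80), (105, 71), (110, 150), (97, 139)]
210 [(112, 113), (112, 113), (113, 113), (108, 113), (73, 113), (73, 114), (89, 115), (114, 117), (115, 117), (115, 78), (116, 76), (133, 153), (96, 147)]
220 [(113, 112), (113, 112), (114, 112), (112, 112), (72, 112), (75, 113), (90, 113), (111, 114), (116, 115), (117, 78), (116, 88), (137, 154), (98, 141)]
230 [(112, 112), (111, 111), (111, 112), (112, 111), (112, 112), (65, 78), (20, 21), (25, 26), (12, 14), (108, 79), (113, 121), (134, 154), (97, 221)]
```

The push force rose to 2.2 N and then vanished, and the dark tab now appears at columns 225–245 beyond the box. Clip a has snapped open; now the other one.

>>> {"op": "drive_tool", "data": {"rows": [{"grip":1,"dp":[0,0,-0.8],"delta_rot":[0,0,0]},{"grip":1,"dp":[0,0,-0.8],"delta_rot":[0,0,0]},{"grip":1,"dp":[0,0.8,0],"delta_rot":[0,0,0]},{"grip":1,"dp":[0,0.9,0],"delta_rot":[0,0,0]},{"grip":1,"dp":[0,0.9,0],"delta_rot":[0,0,0]},{"grip":1,"dp":[0,0.76,0],"delta_rot":[0,0,0]},{"grip":1,"dp":[0,0,0],"delta_rot":[0,0,0]},{"grip":1,"dp":[0,0,0.8],"delta_rot":[0,0,0]},{"grip":1,"dp":[0,0,0.6],"delta_rot":[0,0,0]},{"grip":1,"dp":[0,0,0.2],"delta_rot":[0,0,0]},{"grip":1,"dp":[0,0,0],"delta_rot":[0,0,0]}]}}

```text
t: 20.35
eef_pos: [0.517, 0.1673, 0.0802]
eef_rot: [1.0, 0.0, -0.0, 0.0]
wrist_force: [0.2, -0.2, 0.2]
grip_width: 0.008
gripper_force: 0.0
```

>>> {"op": "drive_tool", "data": {"rows": [{"grip":1,"dp":[0,0.15,0],"delta_rot":[0,0,0]},{"grip":1,"dp":[0,0.15,0],"delta_rot":[0,0,0]},{"grip":1,"dp":[0,0.15,0],"delta_rot":[0,0,0]},{"grip":1,"dp":[0,0.15,0],"delta_rot":[0,0,0]},{"grip":1,"dp":[0,0.1,0],"delta_rot":[0,0,0]}]}}

```text
t: 20.98
eef_pos: [0.5171, 0.1317, 0.0804]
eef_rot: [1.0, -0.0, 0.0, -0.0]
wrist_force: [-0.1, 2.2, -1.3]
grip_width: 0.002
gripper_force: 0.6
```

>>> {"op": "drive_tool", "data": {"rows": [{"grip":1,"dp":[0,0.1,0],"delta_rot":[0,0,0]},{"grip":1,"dp":[0,0.1,0],"delta_rot":[0,0,0]},{"grip":1,"dp":[0,0.1,0],"delta_rot":[0,0,0]},{"grip":1,"dp":[0,0.1,0],"delta_rot":[0,0,0]},{"grip":1,"dp":[0,0.1,0],"delta_rot":[0,0,0]},{"grip":1,"dp":[0,0.1,0],"delta_rot":[0,0,0]},{"grip":1,"dp":[0,0,0],"delta_rot":[0,0,0]}]}}

```text
t: 21.85
eef_pos: [0.5168, 0.1015, 0.0802]
eef_rot: [1.0, -0.0, -0.0, 0.0]
wrist_force: [0.1, 0.0, 0.3]
grip_width: 0.007
gripper_force: 0.0
```

>>> {"op": "drive_tool", "data": {"rows": [{"grip":1,"dp":[0,0,-0.8],"delta_rot":[0,0,0]},{"grip":1,"dp":[0,0,-0.9],"delta_rot":[0,0,0]},{"grip":-1,"dp":[0,-0.8,-0.7],"delta_rot":[0,0,0]},{"grip":-1,"dp":[0,-0.8,0],"delta_rot":[0,0,0]},{"grip":-1,"dp":[0,-0.73,0],"delta_rot":[0,0,0]},{"grip":-1,"dp":[0,0,0],"delta_rot":[0,0,0]},{"grip":-1,"dp":[0,0,0],"delta_rot":[0,0,0]},{"grip":-1,"dp":[0,0,0],"delta_rot":[0,0,0]}]}}

```text
t: 22.85
eef_pos: [0.5168, 0.2175, 0.2003]
eef_rot: [1.0, -0.0, -0.0, 0.0]
wrist_force: [-0.8, 0.8, -0.1]
grip_width: 0.602
gripper_force: 0.0
```

Run:
```python
from h import *
import pickle
o=ctrl.observe(); im=ctrl.camera("wrist")[...,::-1]; s=ctrl.camera("scene")[100:250,250:410,::-1]
pickle.dump(o,open("w6.pkl","wb"))
cv2.imwrite("pics/w6.png",np.hstack([im[:300],cv2.resize(s,(288,300))]))
print(o["eef_pos"],o["wrist_force"])
```

```text
[0.51678834 0.21751241 0.20026186] [-0.84490314  0.79091022 -0.14197336]
```

View pics/w6.png

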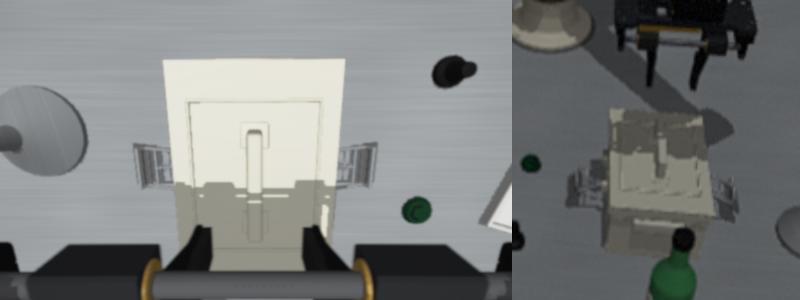

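Both tabs now hang outward, at (150,165) and (362,165), so both clips are open. The handle bar runs along column 254, centred under the gripper. Next is the grasp.

>>> {"op": "drive_tool", "data": {"rows": [{"grip":-1,"dp":[0,-0.03,0.7],"delta_rot":[0,0,0]},{"grip":-1,"dp":[0,0,0.8],"delta_rot":[0,0,0]},{"grip":-1,"dp":[0,0,0.5],"delta_rot":[0,0,0]},{"grip":-1,"dp":[0,0,0.2],"delta_rot":[0,0,0]},{"grip":-1,"dp":[0,0,0.14],"delta_rot":[0,0,0]},{"grip":-1,"dp":[0,0,0],"delta_rot":[0,0,0]},{"grip":-1,"dp":[0,0,0],"delta_rot":[0,0,0]}]}}

```text
t: 23.82
eef_pos: [0.5174, 0.2203, 0.0843]
eef_rot: [1.0, 0.0, 0.001, -0.001]
wrist_force: [-0.3, -0.5, -0.1]
grip_width: 0.998
gripper_force: 0.0
```

>>> {"op": "drive_tool", "data": {"rows": [{"grip":1,"dp":[0,0,0],"delta_rot":[0,0,0]},{"grip":1,"dp":[0,0,0],"delta_rot":[0,0,0]},{"grip":1,"dp":[0,0,0],"delta_rot":[0,0,0]},{"grip":1,"dp":[0,0,0],"delta_rot":[0,0,0]},{"grip":1,"dp":[0,0,0],"delta_rot":[0,0,0]},{"grip":1,"dp":[0,0,0],"delta_rot":[0,0,0]},{"grip":1,"dp":[0,0,0],"delta_rot":[0,0,0]}], "squeeze": 30}}

```text
t: 24.7
eef_pos: [0.5168, 0.2199, 0.0832]
eef_rot: [1.0, 0.0, -0.0, 0.0]
wrist_force: [0.3, 0.3, -0.5]
grip_width: 0.282
gripper_force: 0.0
```

>>> {"op": "drive_tool", "data": {"rows": [{"grip":1,"dp":[0,0,0],"delta_rot":[0,0,0]},{"grip":1,"dp":[0,0,0],"delta_rot":[0,0,0]},{"grip":1,"dp":[0,0,0],"delta_rot":[0,0,0]},{"grip":1,"dp":[0,0,0],"delta_rot":[0,0,0]}]}}

```text
t: 25.2
eef_pos: [0.5168, 0.2199, 0.0832]
eef_rot: [1.0, 0.0, -0.0, 0.0]
wrist_force: [-0.4, -0.1, -0.4]
grip_width: 0.156
gripper_force: 30.0
```

>>> {"op": "drive_tool", "data": {"rows": [{"grip":1,"dp":[0,0,-0.1],"delta_rot":[0,0,0]},{"grip":1,"dp":[0,0,-0.15],"delta_rot":[0,0,0]},{"grip":1,"dp":[0,0,-0.15],"delta_rot":[0,0,0]},{"grip":1,"dp":[0,0,-0.2],"delta_rot":[0,0,0]},{"grip":1,"dp":[0,0,-0.3],"delta_rot":[0,0,0]},{"grip":1,"dp":[0,0,-0.4],"delta_rot":[0,0,0]},{"grip":1,"dp":[0,0,-0.4],"delta_rot":[0,0,0]},{"grip":1,"dp":[0,0,0],"delta_rot":[0,0,0]}]}}

```text
t: 26.2
eef_pos: [0.5181, 0.2208, 0.1708]
eef_rot: [1.0, 0.0, 0.002, -0.002]
wrist_force: [0.5, 0.1, -3.8]
grip_width: 0.156
gripper_force: 30.0
```

Run:
```python
from h import *
# tray corners refined in the top view: fit lines to the outline of the bright tray on rim plane
im=cv2.imread("pics/top0.png"); g=np.zeros(im.shape[:2],np.uint8)
g[160:275,270:370]=(im[160:275,270:370].min(2)>145)*255
k=max(cv2.findContours(g,0,2)[0],key=cv2.contourArea)
px=cv2.boxPoints(cv2.minAreaRect(k)); print(px.round(1).tolist()); w=ray("top",px,.016)[:,:2]; print(w.round(3).tolist(),w.mean(0).round(4))
for a,b in((0,1),(1,2),(2,3),(3,0)): d=w[b]-w[a]; print(np.hypot(*d).round(3),np.degrees(np.arctan2(d[1],d[0])).round(1))
```

```text
[[278.29998779296875, 247.3000030517578], [302.20001220703125, 170.10000610351562], [363.5, 189.10000610351562], [339.6000061035156, 266.29998779296875]]
[[0.429, -0.082], [0.692, -0.165], [0.628, -0.372], [0.369, -0.285]] [ 0.5293 -0.226 ]
0.276 -17.3
0.218 -107.2
0.274 161.3
0.211 73.5
```

>>> {"op": "drive_tool", "data": {"rows": [{"grip":1,"dp":[0,0.3,0],"delta_rot":[0,0,0]},{"grip":1,"dp":[0.1,0.6,0],"delta_rot":[0,0,0]},{"grip":1,"dp":[0.1,0.8,0],"delta_rot":[0,0,0]},{"grip":1,"dp":[0,0.8,0],"delta_rot":[0,0,0]},{"grip":1,"dp":[0,0.9,0],"delta_rot":[0,0,0]},{"grip":1,"dp":[0,0.9,0],"delta_rot":[0,0,0]},{"grip":1,"dp":[0,0.9,0],"delta_rot":[0,0,0]},{"grip":1,"dp":[0,0.9,0],"delta_rot":[0,0,0]},{"grip":1,"dp":[0,0.8,0],"delta_rot":[0,0,0]},{"grip":1,"dp":[0,0.8,0],"delta_rot":[0,0,0]},{"grip":1,"dp":[0,0.6,0],"delta_rot":[0,0,0]},{"grip":1,"dp":[0,0.4,0],"delta_rot":[0,0,0]}]}}

```text
t: 27.7
eef_pos: [0.5255, -0.2167, 0.1671]
eef_rot: [1.0, -0.001, -0.001, -0.0]
wrist_force: [0.3, 0.7, -3.3]
grip_width: 0.157
gripper_force: 30.0
```

>>> {"op": "drive_tool", "data": {"rows": [{"grip":1,"dp":[0,0.18,0],"delta_rot":[0,0,0.3]},{"grip":1,"dp":[0,0,0],"delta_rot":[0,0,0.5]},{"grip":1,"dp":[0,0,0],"delta_rot":[0,0,0.5]},{"grip":1,"dp":[0,0,0],"delta_rot":[0,0,0.42]},{"grip":1,"dp":[0,0,0],"delta_rot":[0,0,0]},{"grip":1,"dp":[0,0,0],"delta_rot":[0,0,0]}]}}

```text
t: 28.45
eef_pos: [0.5269, -0.2237, 0.1682]
eef_rot: [0.989, -0.149, -0.0, -0.0]
wrist_force: [-0.6, 0.2, -4.1]
grip_width: 0.154
gripper_force: 30.0
```

Run:
```python
from h import *
import pickle
o=ctrl.observe(); im=ctrl.camera("wrist")[...,::-1]; s=ctrl.camera("scene")[120:260,100:290,::-1]
pickle.dump(o,open("w7.pkl","wb"))
cv2.imwrite("pics/w7.png",np.hstack([im[:300],cv2.resize(s,(288,300))]))
print(o["eef_pos"],o["wrist_force"],R.from_quat(o["eef_rot"]).as_matrix()[:,0])
```

```text
[ 0.52693774 -0.22367028  0.16819785] [-0.55759277  0.18266899 -4.078265  ] [ 9.55638942e-01 -2.94540644e-01 -1.45351271e-04]
```

View pics/w7.png

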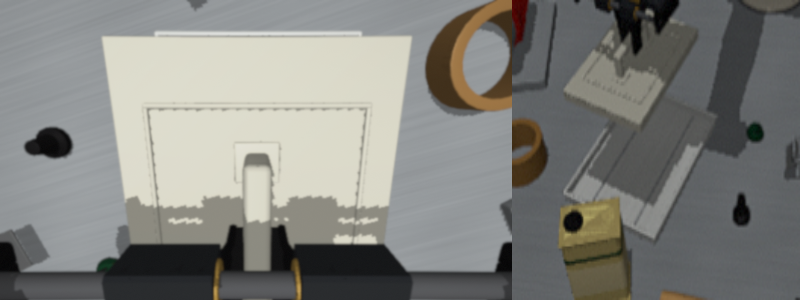

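The lid hangs level and its far edge is parallel to the tray's far rim, which shows just beyond it from (155,33) to (362,33). The tray and bystanders look untouched. I'll check the centring numerically.

Run:
```python
from h import *
import pickle
o=pickle.load(open("w7.pkl","rb")); M=R.from_quat(o["eef_rot"]).as_matrix()
f=lambda px,z:((ray("wrist",px,z,o)-o["eef_pos"])@M).round(4).tolist()
print("tray far rim in tool axes",f([(155,33),(362,33)],.016))
zt=o["eef_pos"][2]+(.104-.0832)
print("lid far corners in tool axes",f([(102,37),(411,37)],zt))
```

```text
tray far rim in tool axes [[0.1389, -0.1019, 0.1522], [0.1387, 0.1079, 0.1522]]
lid far corners in tool axes [[0.109, -0.0781, -0.0208], [0.1089, 0.0804, -0.0208]]
```

>>> {"op": "drive_tool", "data": {"rows": [{"grip":1,"dp":[0.1,0.04,0.2],"delta_rot":[0,0,0]},{"grip":1,"dp":[0,0,0.5],"delta_rot":[0,0,0]},{"grip":1,"dp":[0,0,0.6],"delta_rot":[0,0,0]},{"grip":1,"dp":[0,0,0.6],"delta_rot":[0,0,0]},{"grip":1,"dp":[0,0,0.5],"delta_rot":[0,0,0]},{"grip":1,"dp":[0,0,0.35],"delta_rot":[0,0,0]},{"grip":1,"dp":[0,0,0.2],"delta_rot":[0,0,0]},{"grip":1,"dp":[0,0,0.15],"delta_rot":[0,0,0]},{"grip":1,"dp":[0,0,0.08],"delta_rot":[0,0,0]},{"grip":1,"dp":[0,0,0],"delta_rot":[0,0,0]},{"grip":1,"dp":[0,0,0],"delta_rot":[0,0,0]}]}}

```text
t: 29.92
eef_pos: [0.5316, -0.2276, 0.0098]
eef_rot: [0.989, -0.149, 0.001, 0.0]
wrist_force: [0.5, 0.1, -3.4]
grip_width: 0.157
gripper_force: 30.0
```

Skirt bottom is about 10 mm above the tray floor; last bit slowly.

>>> {"op": "drive_tool", "data": {"rows": [{"grip":1,"dp":[0,0,0.06],"delta_rot":[0,0,0]},{"grip":1,"dp":[0,0,0.06],"delta_rot":[0,0,0]},{"grip":1,"dp":[0,0,0.04],"delta_rot":[0,0,0]},{"grip":1,"dp":[0,0,0],"delta_rot":[0,0,0]}]}}

```text
t: 30.42
eef_pos: [0.5309, -0.2275, 0.001]
eef_rot: [0.989, -0.149, -0.0, -0.0]
wrist_force: [-0.8, 1.3, -2.6]
grip_width: 0.159
gripper_force: 30.0
```

>>> {"op": "drive_tool", "data": {"rows": [{"grip":1,"dp":[0,0,0.02],"delta_rot":[0,0,0]},{"grip":1,"dp":[0,0,0],"delta_rot":[0,0,0]}]}}

```text
t: 30.68
eef_pos: [0.5311, -0.2275, 0.0002]
eef_rot: [0.989, -0.149, -0.0, 0.0]
wrist_force: [-0.2, 0.3, -3.5]
grip_width: 0.16
gripper_force: 30.0
```

>>> {"op": "drive_tool", "data": {"rows": [{"grip":1,"dp":[0,0,0.02],"delta_rot":[0,0,0]},{"grip":1,"dp":[0,0,0],"delta_rot":[0,0,0]}]}}

```text
t: 30.92
eef_pos: [0.5312, -0.2275, -0.0007]
eef_rot: [0.989, -0.149, 0.0, 0.0]
wrist_force: [-0.1, -0.8, -3.2]
grip_width: 0.159
gripper_force: 30.0
```

>>> {"op": "drive_tool", "data": {"rows": [{"grip":1,"dp":[0,0,0.02],"delta_rot":[0,0,0]},{"grip":1,"dp":[0,0,0],"delta_rot":[0,0,0]}]}}

```text
t: 31.18
eef_pos: [0.5312, -0.2275, -0.0008]
eef_rot: [0.989, -0.149, 0.0, 0.0]
wrist_force: [-3.3, 2.6, 3.9]
grip_width: 0.157
gripper_force: 30.0
```

>>> {"op": "drive_tool", "data": {"rows": [{"grip":1,"dp":[0,0,0.02],"delta_rot":[0,0,0]},{"grip":1,"dp":[0,0,0],"delta_rot":[0,0,0]}]}}

```text
t: 31.42
eef_pos: [0.5312, -0.2275, -0.0008]
eef_rot: [0.989, -0.149, 0.0, 0.0]
wrist_force: [-4.2, 3.2, 10.8]
grip_width: 0.155
gripper_force: 30.0
```

Seated on the floor at the expected height. I'll ease off, open and rise.

>>> {"op": "drive_tool", "data": {"rows": [{"grip":1,"dp":[0,0,-0.03],"delta_rot":[0,0,0]},{"grip":0.2,"dp":[0,0,0],"delta_rot":[0,0,0]},{"grip":0.0,"dp":[0,0,0],"delta_rot":[0,0,0]},{"grip":-1,"dp":[0,0,0],"delta_rot":[0,0,0]},{"grip":-1,"dp":[0,0,0],"delta_rot":[0,0,0]},{"grip":-1,"dp":[0,0,0],"delta_rot":[0,0,0]},{"grip":-1,"dp":[0,0,0],"delta_rot":[0,0,0]}]}}

```text
t: 32.3
eef_pos: [0.5312, -0.2275, -0.0013]
eef_rot: [0.989, -0.149, 0.0, 0.0]
wrist_force: [0.2, -0.1, -0.3]
grip_width: 0.752
gripper_force: 0.0
```

>>> {"op": "drive_tool", "data": {"rows": [{"grip":-1,"dp":[0,0,-0.2],"delta_rot":[0,0,0]},{"grip":-1,"dp":[0,0,-0.6],"delta_rot":[0,0,0]},{"grip":-1,"dp":[0,0,-0.9],"delta_rot":[0,0,0]},{"grip":-1,"dp":[0,0,-0.9],"delta_rot":[0,0,0]},{"grip":-1,"dp":[0,0,-0.9],"delta_rot":[0,0,0]},{"grip":-1,"dp":[0,0,-0.9],"delta_rot":[0,0,0]},{"grip":-1,"dp":[-0.7,0,0],"delta_rot":[0,0,0]},{"grip":-1,"dp":[-0.8,0,0],"delta_rot":[0,0,0]},{"grip":-1,"dp":[-0.4,0,0],"delta_rot":[0,0,0]},{"grip":-1,"dp":[0,0,0],"delta_rot":[0,0,0]},{"grip":-1,"dp":[0,0,0],"delta_rot":[0,0,0]}]}}

```text
t: 33.67
eef_pos: [0.4411, -0.1996, 0.2194]
eef_rot: [0.989, -0.149, 0.001, 0.0]
wrist_force: [-0.6, 0.3, -0.1]
grip_width: 0.998
gripper_force: 0.0
```

Run:
```python
from h import *
o=ctrl.observe(); im=ctrl.camera("wrist")[...,::-1].copy(); cv2.imwrite("pics/w8.png",im)
top=ctrl.camera("top")[...,::-1].copy(); a=cv2.imread("pics/top0.png")
print(o["eef_pos"],o["wrist_force"],o["grip_width"])
d=(cv2.absdiff(a,top).max(2)>35).astype(np.uint8)
n,_,st,c=cv2.connectedComponentsWithStats(cv2.morphologyEx(d,cv2.MORPH_OPEN,np.ones((3,3))))
print("changed blobs",[s.tolist() for s in st[1:] if s[4]>15])
# lid and tray outlines in the wrist view: cream (low blue) lid against the grey-white tray
hsv=cv2.cvtColor(im,cv2.COLOR_BGR2HSV); Rm=R.from_quat(o["eef_rot"]).as_matrix()
def quad(m,z,nm):
    m=cv2.morphologyEx(m.astype(np.uint8)*255,cv2.MORPH_OPEN,np.ones((5,5))); k=max(cv2.findContours(m,0,2)[0],key=cv2.contourArea)
    q=cv2.approxPolyDP(k,8,True)[:,0]; print(nm,cv2.boundingRect(k),[(p.tolist(),w[:2].round(3).tolist()) for p,w in zip(q,ray("wrist",q,z,o))])
m=(im[...,2].astype(int)-im[...,0]>8)&(im.min(2)>110); m[:, :]&=True; quad(m,.020,"lid")
m2=im.min(2)>188; quad(m2|m,.016,"tray+lid")
```

```text
[ 0.44108544 -0.19958126  0.21938384] [-0.56065133  0.32977047 -0.1017319 ] 0.9980973615369656
changed blobs [[160, 184, 50, 69, 3033], [152, 209, 6, 16, 80], [239, 209, 8, 32, 151], [283, 208, 97, 82, 4647], [246, 210, 42, 146, 4129], [227, 214, 5, 15, 54], [0, 272, 157, 112, 6103], [234, 355, 57, 29, 874], [206, 369, 28, 15, 210]]
lid (187, 0, 141, 171) [([187, 0], [0.636, -0.179]), ([197, 169], [0.451, -0.122]), ([316, 170], [0.403, -0.27]), ([327, 0], [0.589, -0.329])]
tray+lid (172, 0, 168, 184) [([172, 0], [0.642, -0.163]), ([186, 183], [0.436, -0.1]), ([209, 183], [0.427, -0.129]), ([213, 170], [0.443, -0.14]), ([327, 167], [0.402, -0.286]), ([339, 0], [0.586, -0.343])]
```

```bash
python3 -c "
from workcell import ctrl
print(ctrl.hand_in())"
```

```text
the job is handed in; nothing more can be done
None
```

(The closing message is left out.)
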